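# Load two RF test fixtures and close their screening covers

### The job

Get the two test fixtures ready for a run: lay the filter module with the blue label flat in the pocket of the blue fixture and the one with the yellow label in the pocket of the yellow fixture, and close each fixture with its own screening cover (handle in the fixture's colour), down on the base plate all round. Leave the reject with the red label, the finned heatsink and the loose attenuator where they lie, and let go of everything.

Things in the scene. Friction and masses are not known exactly. Their poses are not given: they have to be found in the camera images.
- fixture_blue: Fixed test fixture: aluminium base plate 92 (x) x 104 (y) mm, top 12 mm above the bench, brass ports on its y ends; on it a BLUE nest frame, outside 58 x 70 mm, 8 mm high, round a dark pocket 38 (x) x 50 (y) mm, floor level with the plate top. Frame walls slope 4 mm in and out over their upper 5.5 mm as lead-in. Origin: centre of the underside, on the bench; y along the pocket's long side, z up.
- fixture_yellow: The same fixture with a YELLOW nest frame; same sizes, origin and axes.
- module_blue: Filter module: white can on green board, 30 (x) x 42 (y) x 16 mm high, 30 g, BLUE label on top. Origin: centre of the underside; y along the 42 mm side, z up. Lies in a pocket with 4 mm play each side, long side along the pocket's, either way round; then it stands 8 mm above the nest frame, so hold it by its upper 7 mm.
- module_yellow: The same filter module with a YELLOW label on its top; same origin and axes.
- module_red: The same filter module with a RED reject label on its top: stays where it lies.
- cover_blue: Loose cover, an aluminium box open below: outside 74 (x) x 86 (y) x 34 mm high, inside 68 x 80 x 31, 140 g, with a BLUE bridge handle: bar 12 mm thick (x), 50 long (y), top 59 and underside 52 mm above the rim; pinch across the 12 mm. Origin: centre of the open lower rim; z up. Goes over the nest frame with 5 mm play, long side along long side, either way round, until its rim is on the base plate.
- cover_yellow: The same screening cover with a YELLOW bridge handle; same origin and axes.
- heatsink: Bystander: finned aluminium heatsink, 34 x 50 x 26 mm, origin at the centre of its underside.
- attenuator: Bystander: round silver coaxial attenuator with a blue band, lying, 54 mm (x) x 17 mm diameter, origin at the centre of its underside.
Things that resemble listed ones, but are neither listed nor needed, are in the scene too. What is shaped like the module_blue but orange is not meant.

How it is judged:
By the outcome, as a careful person would: the job done as asked, in the order asked, and still so for the second after the job is handed in, with the robot touching nothing.
It also fails if it takes over 93 s, if anything falls off the work surface, if the arm or the gripper's body presses on something with over 40 N, if the wrist force passes 120 N, or if a joint passes its speed limit or range.

### The arm

A 6-joint arm with a two-finger parallel gripper is mounted at the origin on a cart in front of the work surface, level with it; the furniture and walls round the work are solid. World frame = base frame: x ahead of the robot, y to its left, z up, the work surface at z = 0. Lengths are in m, angles in rad, forces in N, time in s.
With the tool pointing down it reaches from about 0.35 to 0.775 m from the base axis. Payload 7.3 kg.
Tool frame: the origin (TCP) lies at the centre of the arm's flange, where the gripper is bolted on; the fingertips stand 178 mm ahead of it and the grasp point (between the pads) lies 159 mm ahead of it (tip_extent is the distance from the TCP to the fingertips, in m); z points along the fingers, y is the line along which they close (so a half turn about z gives the same grasp; the last joint's range is limited). The gripper opens to 92 mm and grips with 3 to 60 N. Pads are 19 mm wide; open, the fingers measure 130 mm over their backs; the gripper's body (75 mm by 190 mm) begins 47 mm behind the grasp point.
Start: joints at [-1.346, 0.342, 1.524, -0, 1.275, -0.146], TCP at [0.19, -0.489, 0.405] pointing down, gripper open.
Joint ranges: [-2.53, 2.53], [-0.77, 2.02], [0.04, 2.7], [-1, 4.14], [0.28, 2.66], [-3.11, 3.11]. Speed limits (rad/s): [2.57, 2.57, 3.14, 3.14, 3.14, 3.14].

### API

Orientations are given as [roll, pitch, yaw] about the fixed x, y, z axes, in that order (R = Rz(yaw) Ry(pitch) Rx(roll)).
In Python, from cell import * gives the robot as it stands.
- The arm moves only by the tool arm_command, never from a script. Its arguments are lists of equal length, an entry for each row: "xyz": the shift along the world's x, y, z in mm, a list of three; "spin": the turn about the world's z in degrees. In form: {"xyz": [[tx, ty, tz], ...], "spin": [spin, ...]}. A call has 1 to 20 rows; each row shifts and turns the commanded pose from where the row before left it; what a row does not reach is not made up. A row lasts 1/10 s, in which the tool goes at most 50 mm and 8.59 degrees, less where a joint would pass 70% of its speed; a pose out of reach is approached as far as the arm can. A call with a gripper value outside its range is refused whole. "jaw" is the opening, from -1 (shut) to 1 (fully open), set as the call begins (left out, the last holds). The fingers move at their own pace and stop on an object; "squeeze" is the grip in N (left out, the last holds). Time passes only in rows, so rows that do not move let the fingers close. It gives the time, the measured TCP pose, the force, the opening and the grip force at its end, in the units of the state.
- observe(): the state, without advancing time (a new reading comes with each control period).
- read_camera(name): name is "side" or "top" or "wrist"; returns a dict with "img" (420x560x3 uint8, red, green, blue), "depth" (420x560 float32, m along the optical axis (not along the pixel's ray), 0 where there is no reading), "fx", "fy", "cx", "cy" (pixels), "world_from_camera" (4x4, takes a point from camera to world coordinates). Camera axes: x right, y up, looking along -z (the intrinsics and any distortion apply to the point x, -y, -z); pixel columns grow to the right and rows downward; lengths in m; the calibration is good to about 2 mm. A picture is of the moment at which its call begins.
- hand_in(): hands the job in; it is judged then, once.
The state is a dict: "time": time; "qpos": joint angles; "qvel": joint speeds; "joint_efforts": joint torques, N m; "tool_pos": TCP position; "tool_rot": TCP orientation; "contact_force": force on the tool from outside, world axes, zero at the start; "torque": the same for the moment, N m; "opening": finger opening in m; "grip_force": force on a finger pad.
Only numpy, scipy, OpenCV 4.12 (cv2) and the standard library are available. Lean on these libraries where they do the work, as an engineer would, in place of code of your own. Each camera call takes 0.05 s, during which the arm holds its last target. There are 200 camera calls.

## Working session

There is one attempt and no reset: what is moved stays moved. The work goes in short steps, Python scripts to look and compute and a tool call to move; the robot and the scene stay as the last step left them, time stands still between calls to the robot, and variables do not carry over. Pictures are saved under pics/ and viewed, at most 14 in all, crops included, and the job is handed in when it is done.

Besides the shell and the picture viewer there is one more tool, called after "Emit:" as name(argument=value, ...), one argument or row to a line, values as JSON. arm_command: Moves the arm, as the interface text tells. Its arguments: {"type":"object","properties":{"xyz":{"type":"array","items":{"type":"array","items":{"type":"number"}}},"spin":{"type":"array","items":{"type":"number"}},"jaw":{"type":"number"},"squeeze":{"type":"number"}},"required":["xyz","spin"]}

```bash
mkdir -p pics; ls; cat > h.py <<'E'
from cell import *
import numpy as np, cv2
def snap(n,f):
    c=read_camera(n); np.savez('/tmp/'+f+'.npz',**c); cv2.imwrite('pics/'+f+'.png',c['img'][:,:,::-1]); return c
def load(f): return dict(np.load('/tmp/'+f+'.npz'))
def pt(c,u,v,z=None):
    # world point at pixel: from depth, or intersect plane z
    T=c['world_from_camera']; r=np.array([(u-c['cx'])/c['fx'],-(v-c['cy'])/c['fy'],-1.])
    if z is None:
        d=float(np.median(c['depth'][int(v)-1:int(v)+2,int(u)-1:int(u)+2]))
    else: d=(z-T[2,3])/(T[:3,:3]@r)[2]
    return T[:3,:3]@(r*d)+T[:3,3]
E
python3 - <<'E'
from h import *
for n in ('top','side'):
    c=snap(n,n+'0'); print({k:v for k,v in c.items() if k not in('img','depth')})
print(observe())
E
```

```text
pics
{'fx': 481.25291607401124, 'fy': 481.25291607401124, 'cx': 279.3560534378352, 'cy': 209.9365444578749, 'world_from_camera': array([[-0.01674062,  0.98415398, -0.17652393,  0.29020363],
       [-0.99964736, -0.02011394, -0.01733757,  0.16269888],
       [-0.02061343,  0.17617143,  0.98414364,  0.9981029 ],
       [ 0.        ,  0.        ,  0.        ,  1.        ]])}
{'fx': 394.50309719598, 'fy': 394.50309719598, 'cx': 273.9240435383935, 'cy': 209.85207569795807, 'world_from_camera': array([[ 0.99970355,  0.0226782 , -0.00886088,  0.46465437],
       [-0.02021098,  0.57000765, -0.82139077, -0.65696569],
       [-0.0135769 ,  0.82132635,  0.57029702,  0.63076358],
       [ 0.        ,  0.        ,  0.        ,  1.        ]])}
{'time': 0.1, 'qpos': array([-1.34601532e+00,  3.42652501e-01,  1.52490838e+00, -4.74339686e-05,
        1.27541403e+00, -1.46011459e-01]), 'qvel': array([ 0.00060456, -0.00281562, -0.00182793, -0.00152612,  0.00107058,
        0.00036903]), 'joint_efforts': array([ 1.05016210e-03, -4.32004631e+01, -2.44693297e+01,  7.19633955e-02,
        5.25333895e-02, -4.52635732e-05]), 'tool_pos': array([ 0.19021822, -0.48920022,  0.40411916]), 'tool_rot': array([-3.14021851e+00, -1.56231036e-04,  3.70806196e-01]), 'contact_force': array([-0.36656571, -0.01224832, -0.05782134]), 'torque': array([ 0.01210893,  0.01713764, -0.05393957]), 'grip_force': 0.0, 'opening': 0.09211666202747641}
```

View pics/top0.png

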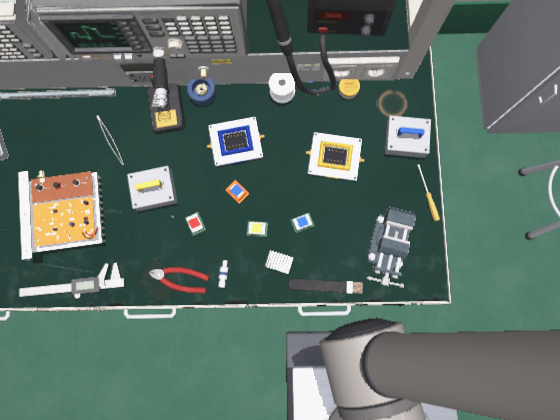

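View pics/side0.png

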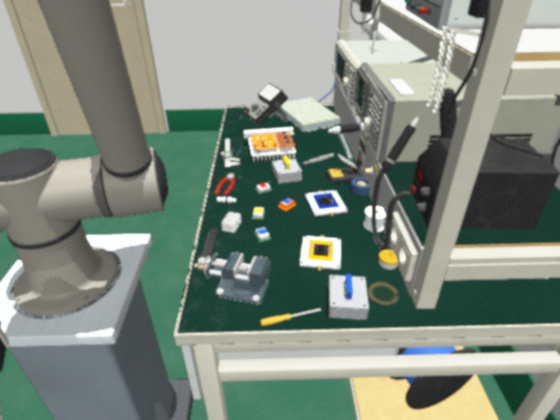

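```bash
cat >> h.py <<'E'
def cloud(c):
    h,w=c['depth'].shape; u,v=np.meshgrid(np.arange(w),np.arange(h)); d=c['depth']
    P=np.stack([(u-c['cx'])/c['fx']*d,-(v-c['cy'])/c['fy']*d,-d],-1)
    T=c['world_from_camera']; return P@T[:3,:3].T+T[:3,3]
def rect(c,box,z0,z1,hue=None,raw=False):
    # world minAreaRect (centre mm, sizes mm, angle of long side deg) of points in pixel box and height range
    P=cloud(c); m=np.zeros(P.shape[:2],bool); x0,y0,x1,y1=box; m[y0:y1,x0:x1]=True
    m&=(c['depth']>0)&(P[...,2]>z0)&(P[...,2]<z1)
    if hue:
        H=cv2.cvtColor(c['img'],cv2.COLOR_RGB2HSV); m&=(H[...,0]>=hue[0])&(H[...,0]<=hue[1])&(H[...,1]>110)&(H[...,2]>60)
    n,l,s,_=cv2.connectedComponentsWithStats(m.astype(np.uint8),connectivity=8)
    m=l==1+np.argmax(s[1:,4]); q=P[m]
    (x,y),(w,h),a=cv2.minAreaRect((q[:,:2]*1000).astype(np.float32))
    if w>h: w,h,L=h,w,a
    else: L=a+90
    L=(L+90)%180-90
    return np.round([x,y,w,h,L,np.median(q[:,2])*1000,len(q)],1)
E
python3 - <<'E'
from h import *
c=load('top0')
for n,b,z0,z1,h in [('fixB plate',(200,110,272,172),.006,.03,None),('fixB frame',(200,110,272,172),.014,.03,(100,130)),
 ('fixY plate',(300,125,370,188),.006,.03,None),('fixY frame',(300,125,370,188),.014,.03,(15,35)),
 ('modB',(285,205,320,238),.007,.03,None),('modB lab',(285,205,320,238),.007,.03,(100,130)),
 ('modY',(240,212,275,245),.007,.03,None),('modY lab',(240,212,275,245),.007,.03,(15,35)),
 ('modR',(180,207,212,240),.007,.03,None),('modO',(220,175,255,208),.007,.03,None),
 ('covY',(120,160,182,215),.028,.042,None),('covY h',(120,160,182,215),.046,.07,(15,35)),
 ('covB',(380,108,436,162),.028,.042,None),('covB h',(380,108,436,162),.046,.07,(100,130)),
 ('heatsink?',(262,245,297,277),.01,.04,None),('atten',(212,255,235,292),.005,.03,None),('vise',(360,200,420,280),.02,.12,None)]:
    try: print(n,rect(c,b,z0,z1,h))
    except Exception as e: print(n,e)
E
```

```text
fixB plate [ 620.6  272.5   93.5  122.8  -80.5   13.5 2042. ]
fixB frame [618.8 272.2  54.5  67.7 -80.2  19.2 379. ]
fixY plate [ 582.6   60.9   94.9  122.6   78.9   13.6 2114. ]
fixY frame [580.6  61.6  54.5  67.7  80.4  19.  401. ]
modB [442.3 132.9  28.7  39.9 -70.3  17.4 221. ]
modB lab [441.2 133.7  17.6  18.  -69.6  18.4  74. ]
modY [431.5 227.1  29.2  39.5  82.1  17.3 216. ]
modY lab [427.3 236.9   0.    4.1  -0.7  18.    3. ]
modR [444.2 357.1  28.9  41.5  24.5  17.1 227. ]
modO [510.7 268.9  28.3  39.2  39.8  17.  203. ]
covY [ 518.1  445.3   75.2   87.   -79.1   35.  1324. ]
covY h [516.6 444.    9.4  49.3 -78.1  59.2 125. ]
covB [ 618.6  -92.9   76.2   87.6   82.8   35.  1311. ]
covB h [617.7 -91.2  10.2  48.4  83.7  59.4 130. ]
heatsink? [365.2 196.    7.7  33.9 -17.9  26.1  49. ]
atten [338.9 296.9  16.9  53.7  -8.   15.6 186. ]
vise [ 386.   -41.3   53.9  142.8  -16.    70.3 1804. ]
```

```bash
python3 - <<'E'
from h import *
c=load('top0')
i=cv2.resize(c['img'][100:300,110:450],None,fx=2.35,fy=2.35,interpolation=cv2.INTER_CUBIC); cv2.imwrite('pics/crop0.png',i[:,:,::-1])
P=cloud(c)
for u,v in [(270,20),(285,45),(300,80),(325,70),(335,85),(282,85),(349,88),(165,90),(160,60),(430,40),(410,70),(393,215)]: print(u,v,np.round(P[v,u]*1000))
E
```

```text
270 20 [820. 190. 141.]
285 45 [735. 162. 198.]
300 80 [716. 133.  95.]
325 70 [747.  80.  72.]
335 85 [732.  56.  32.]
282 85 [743. 170.  13.]
349 88 [729.  26.  22.]
165 90 [662. 381. 181.]
160 60 [716. 389. 191.]
430 40 [ 757. -110.  163.]
410 70 [ 759. -103.   38.]
393 215 [440. -39.  81.]
```

View pics/crop0.png

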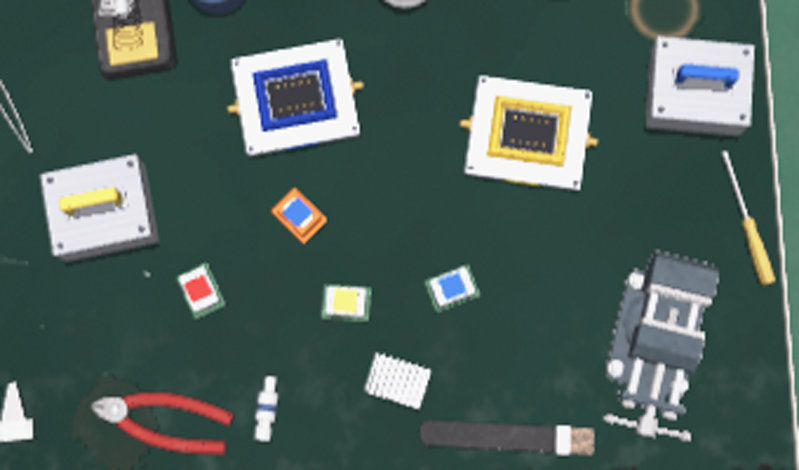

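Emit:
arm_command(
  xyz=[
    [26,30,0],
    [26,30,0],
    [26,30,0],
    [26,30,0],
    [26,30,0],
    [26,30,0],
    [26,30,0],
    [26,30,0],
    [4.4,38.2,0],
    [4.4,38.2,0],
    [4.4,38.2,0],
    [4.4,38.2,0],
    [4.4,38.2,0],
    [4.4,38.2,0],
    [4.4,38.2,0],
    [4.4,38.2,0],
    [4.4,38.2,-20],
    [4.4,38.2,-20],
    [0,0,-30],
    [0,0,-10],
  ],
  spin=[4.93,4.93,4.93,4.93,4.93,4.93,4.93,4.93,4.93,4.93,4.93,4.93,4.93,4.93,4.93,4.93,4.93,4.93,0,0],
  jaw=1,
)

```text
time: 2.1
tool_pos: [0.4412, 0.1336, 0.3221]
tool_rot: [-3.137, -0.001, 1.922]
contact_force: [-0.6, -0.5, 0.8]
opening: 0.0921
grip_force: 0.0
```

```bash
python3 - <<'E'
from h import *
s=observe(); print(s['time'],s['tool_pos'],np.degrees(s['tool_rot']))
c=snap('wrist','w1'); print(c['world_from_camera'].round(3),c['fx'])
t=snap('top','top1')
E
```

```text
2.1 [0.44120838 0.1335638  0.32212778] [-1.79710374e+02 -5.85190036e-02  1.10117120e+02]
[[ 0.939 -0.33  -0.095  0.414]
 [ 0.344  0.899  0.272  0.207]
 [-0.004 -0.289  0.957  0.303]
 [ 0.     0.     0.     1.   ]] 290.0873215706029
```

View pics/w1.png

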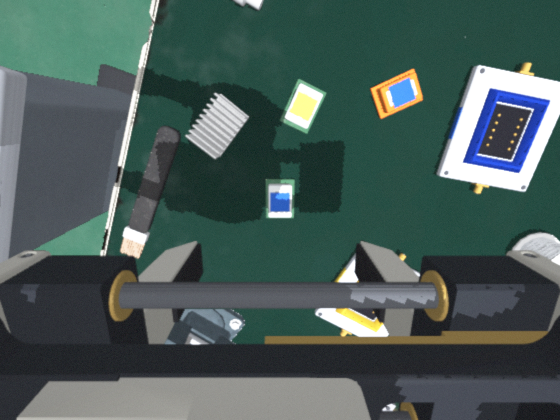

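```bash
python3 - <<'E'
from h import *
c=load('w1')
for n,b,z0,z1,h in [('modB',(255,170,305,228),.007,.03,None),('modY',(272,72,335,140),.007,.03,None),('fixB plate',(430,50,560,215),.006,.03,None),('fixB frame',(455,80,560,185),.014,.03,(100,130))]:
    try: print(n,rect(c,b,z0,z1,h))
    except Exception as e: print(n,e)
E
```

```text
modB [441.1 134.6  22.9  33.4 -69.6  17.  755. ]
modY [429.9 228.7  24.9  35.9  82.5  17.2 989. ]
fixB plate [  619.2   273.1    94.    124.2   -79.9    13.  10956. ]
fixB frame [ 618.4  272.1   56.6   68.4  -79.9   18.7 2389. ]
```

Emit:
arm_command(
  xyz=[
    [0,0.5,-30],
    [0,0,-30],
    [0,0,-30],
    [0,0,-25],
    [0,0,-13],
    [0,0,-6],
    [0,0,0],
    [0,0,0],
  ],
  spin=[0,0,0,0,0,0,0,0],
)

```text
time: 3.0
tool_pos: [0.4429, 0.1329, 0.1918]
tool_rot: [3.14, 0.0, 1.919]
contact_force: [-0.5, 0.1, 0.5]
opening: 0.0917
grip_force: 0.0
```

Emit:
arm_command(
  xyz=[
    [0,0,0],
    [0,0,0],
    [0,0,0],
    [0,0,0],
    [0,0,0],
    [0,0,0],
    [0,0,0],
    [0,0,0],
  ],
  spin=[0,0,0,0,0,0,0,0],
  jaw=-1,
  squeeze=15,
)

```text
time: 3.8
tool_pos: [0.4423, 0.1332, 0.1907]
tool_rot: [3.142, 0.0, 1.92]
contact_force: [-0.2, -0.2, -0.5]
opening: 0.0321
grip_force: 0.0
```

Emit:
arm_command(
  xyz=[
    [0,0,0],
    [0,0,0],
    [0,0,-1.5],
    [0,0,-1.5],
    [0,0,0],
  ],
  spin=[0,0,0,0,0],
  jaw=-0.1,
)

```text
time: 4.3
tool_pos: [0.4422, 0.1332, 0.1875]
tool_rot: [-3.141, -0.0, 1.92]
contact_force: [-0.0, 1.0, -0.6]
opening: 0.0411
grip_force: 0.0
```

Emit:
arm_command(
  xyz=[
    [0,0,0],
    [0,0,0],
    [0,0,0],
    [0,0,0],
    [0,0,0],
    [0,0,0],
    [0,0,0],
    [0,0,0],
  ],
  spin=[0,0,0,0,0,0,0,0],
  jaw=-1,
)

```text
time: 5.1
tool_pos: [0.4423, 0.1332, 0.1877]
tool_rot: [3.141, 0.0, 1.92]
contact_force: [-0.5, 0.4, 0.2]
opening: 0.03
grip_force: 15.0
```

Emit:
arm_command(
  xyz=[
    [0,0,10],
    [0,0,30],
    [0,0,30],
    [0,0,10],
    [29.5,23.1,0],
    [29.5,23.1,0],
    [29.5,23.1,0],
    [29.5,23.1,0],
    [29.5,23.1,0],
    [29.5,23.1,0],
    [0,0,-20],
    [0,0,-20],
    [0,0,0],
    [0,0,0],
  ],
  spin=[0,0,0,0,-2,-2,-2,-2,-2,0,0,0,0,0],
)

```text
time: 6.5
tool_pos: [0.6191, 0.2717, 0.2275]
tool_rot: [-3.14, 0.0, 1.745]
contact_force: [0.9, -0.4, -0.0]
opening: 0.0299
grip_force: 15.0
```

```bash
python3 - <<'E'
from h import *
s=observe(); print(s['time'],s['tool_pos'],np.degrees(s['tool_rot']),s['opening'])
c=snap('wrist','w2'); t=snap('top','top2')
cv2.imwrite('pics/w2c.png',cv2.resize(c['img'][60:300,140:420],None,fx=2.5,fy=2.5)[:,:,::-1])
E
```

```text
6.5 [0.61911818 0.27170789 0.22750833] [-1.79931916e+02  9.83879469e-03  9.99827039e+01] 0.02990063677104554
```

View pics/w2c.png

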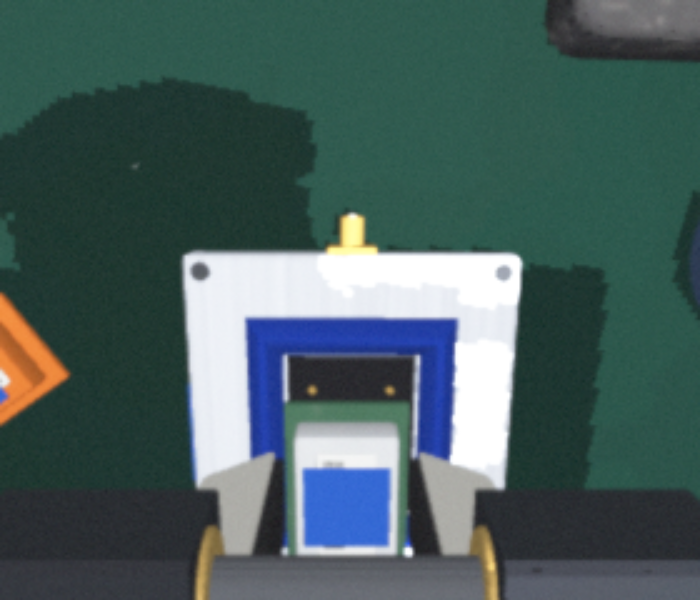

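Emit:
arm_command(
  xyz=[
    [0,0,-10],
    [0,0,-8],
    [0,0,-4],
    [0,0,-3],
    [0,0,-2],
    [0,0,0],
    [0,0,0],
  ],
  spin=[0,0,0,0,0,0,0],
)

```text
time: 7.3
tool_pos: [0.6193, 0.2718, 0.2009]
tool_rot: [3.141, -0.0, 1.745]
contact_force: [-0.9, -0.1, -0.8]
opening: 0.0303
grip_force: 15.0
```

Emit:
arm_command(
  xyz=[
    [0,0,-1],
    [0,0,0],
    [0,0,0],
  ],
  spin=[0,0,0],
)

```text
time: 7.6
tool_pos: [0.6193, 0.2718, 0.1998]
tool_rot: [3.141, 0.0, 1.745]
contact_force: [0.4, -0.2, -0.6]
opening: 0.0296
grip_force: 15.0
```

Emit:
arm_command(
  xyz=[
    [0,0,0],
    [0,0,0],
    [0,0,0],
    [0,0,0],
    [0,0,10],
    [0,0,20],
    [0,0,30],
    [0,0,30],
    [0,0,0],
  ],
  spin=[0,0,0,0,0,0,0,0,0],
  jaw=-0.1,
)

```text
time: 8.5
tool_pos: [0.6203, 0.2722, 0.2959]
tool_rot: [3.132, -0.001, 1.745]
contact_force: [-0.3, -0.6, 0.0]
opening: 0.041
grip_force: 0.0
```

Emit:
arm_command(
  xyz=[
    [-37.7,-8.8,0],
    [-37.7,-8.8,0],
    [-37.7,-8.8,0],
    [-37.7,-8.8,0],
    [-37.7,-8.8,0],
    [0,0,-20],
    [0,0,-20],
    [0,0,0],
    [0,0,0],
  ],
  spin=[-3,-3,-3,-3,-3,-3,0,0,0],
  jaw=0.5,
)

```text
time: 9.4
tool_pos: [0.4309, 0.2278, 0.2499]
tool_rot: [-3.141, 0.0, 1.431]
contact_force: [0.3, -0.6, 0.2]
opening: 0.0689
grip_force: 0.0
```

```bash
python3 - <<'E'
from h import *
c=load('w1')
s=observe(); print(s['time'],s['tool_pos'],np.degrees(s['tool_rot']),s['opening'])
t=snap('top','top3'); w=snap('wrist','w3')
cv2.imwrite('pics/t3c.png',np.hstack([cv2.resize(t['img'][100:190,190:310],(560,420)),])[:,:,::-1])
print(rect(t,(205,115,268,168),.024,.04))
for b in [(250,150,320,240)]: print(rect(w,b,.007,.03))
E
```

```text
9.4 [0.43088897 0.22780535 0.24994027] [-1.79977080e+02  1.40156776e-02  8.19912005e+01] 0.06888467150900755
[619.8 271.9  25.6  33.8 -79.6  29.4 188. ]
[ 430.5  230.6   24.6   29.2   84.    17.1 1136. ]
```

View pics/t3c.png

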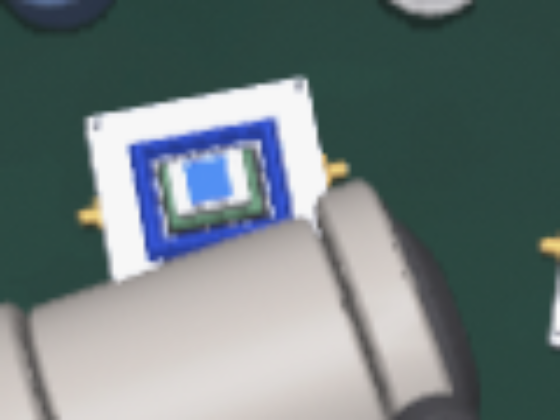

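Emit:
arm_command(
  xyz=[
    [0,0.3,-20],
    [0,0,-20],
    [0,0,-12],
    [0,0,-6],
    [0,0,-4],
    [0,0,0],
  ],
  spin=[0.4,0,0,0,0,0],
)

```text
time: 10.1
tool_pos: [0.4309, 0.2281, 0.1878]
tool_rot: [3.141, -0.0, 1.438]
contact_force: [0.2, 0.5, -0.1]
opening: 0.0689
grip_force: 0.0
```

Emit:
arm_command(
  xyz=[
    [0,0,0],
    [0,0,0],
    [0,0,0],
    [0,0,0],
    [0,0,0],
    [0,0,0],
    [0,0,0],
    [0,0,0],
    [0,0,0],
  ],
  spin=[0,0,0,0,0,0,0,0,0],
  jaw=-1,
)

```text
time: 11.0
tool_pos: [0.4308, 0.2281, 0.1878]
tool_rot: [3.141, -0.0, 1.438]
contact_force: [-0.4, -0.7, 2.0]
opening: 0.0296
grip_force: 14.8
```

Emit:
arm_command(
  xyz=[
    [0,0,10],
    [0,0,30],
    [0,0,30],
    [0,0,10],
    [25.1,-27.8,0],
    [25.1,-27.8,0],
    [25.1,-27.8,0],
    [25.1,-27.8,0],
    [25.1,-27.8,0],
    [25.1,-27.8,0],
    [0,0,-10],
    [0,0,-10],
    [0,0,0],
    [0,0,0],
  ],
  spin=[0,0,0,0,-0.5,-0.5,-0.5,-0.5,-0.5,-0.2,0,0,0,0],
)

```text
time: 12.4
tool_pos: [0.5806, 0.0623, 0.2472]
tool_rot: [-3.14, 0.0, 1.392]
contact_force: [0.5, -0.5, 0.2]
opening: 0.0295
grip_force: 14.8
```

```bash
python3 - <<'E'
from h import *
s=observe(); print(s['time'],s['tool_pos'],np.degrees(s['tool_rot']),s['opening'])
c=snap('wrist','w4')
cv2.imwrite('pics/w4c.png',cv2.resize(c['img'][60:300,140:420],None,fx=2.5,fy=2.5)[:,:,::-1])
E
```

```text
12.4 [0.58058676 0.06227684 0.24721935] [-1.79899380e+02  1.03615510e-02  7.97617102e+01] 0.029501913034016995
```

View pics/w4c.png

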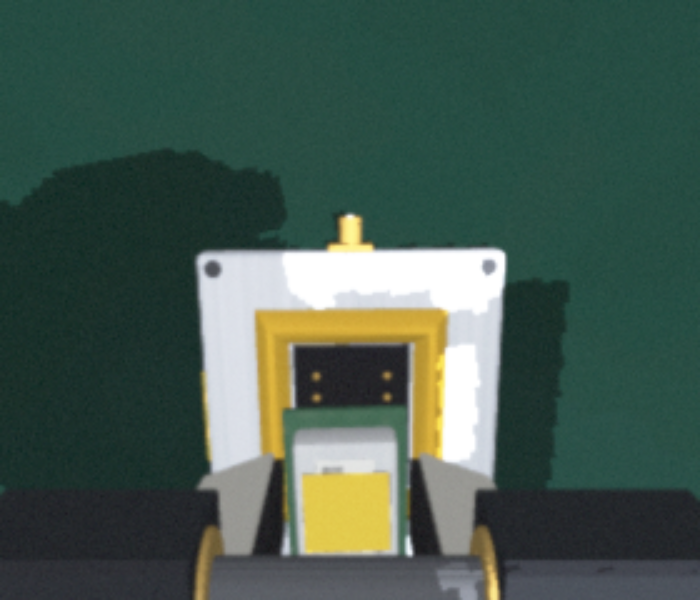

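Emit:
arm_command(
  xyz=[
    [0.7,0,-15],
    [0,0,-15],
    [0,0,-8],
    [0,0,-4],
    [0,0,-3],
    [0,0,-2],
    [0,0,0],
    [0,0,0],
  ],
  spin=[0.5,0,0,0,0,0,0,0],
)

```text
time: 13.25
tool_pos: [0.5822, 0.0613, 0.2011]
tool_rot: [3.141, -0.0, 1.399]
contact_force: [0.4, 0.1, -0.6]
opening: 0.03
grip_force: 14.8
```

Emit:
arm_command(
  xyz=[
    [0,0,-1],
    [0,0,0],
    [0,0,0],
  ],
  spin=[0,0,0],
)

```text
time: 13.55
tool_pos: [0.5821, 0.0613, 0.1999]
tool_rot: [3.141, -0.0, 1.399]
contact_force: [0.6, -0.4, -0.2]
opening: 0.0295
grip_force: 14.8
```

Emit:
arm_command(
  xyz=[
    [0,0,0],
    [0,0,0],
    [0,0,0],
    [0,0,0],
    [0,0,10],
    [0,0,30],
    [0,0,30],
    [0,0,30],
    [0,0,0],
    [9,-38.3,0],
    [9,-38.3,0],
    [9,-38.3,0],
    [9,-38.3,0],
    [0,0,0],
    [0,0,0],
  ],
  spin=[0,0,0,0,0,0,0,0,0,1,1,1,0,0,0],
  jaw=-0.1,
)

```text
time: 15.05
tool_pos: [0.6178, -0.0927, 0.2992]
tool_rot: [-3.141, -0.0, 1.45]
contact_force: [0.0, 1.7, 0.1]
opening: 0.0413
grip_force: 0.0
```

```bash
python3 - <<'E'
from h import *
s=observe(); print(s['time'],s['tool_pos'],np.degrees(s['tool_rot']),s['opening'])
c=snap('wrist','w5'); t=snap('top','top5')
print(rect(t,(305,130,366,183),.024,.045))
print(rect(c,(190,100,370,260),.028,.042),rect(c,(190,100,370,260),.046,.07,(100,130)))
cv2.imwrite('pics/w5.png',np.hstack([cv2.resize(c['img'],(448,336)),cv2.resize(t['img'][110:200,290:380],(336,336))])[:,:,::-1])
E
```

```text
15.05 [ 0.61782944 -0.09266266  0.29920817] [-1.79941783e+02 -2.68502461e-02  8.30702732e+01] 0.04128600124004266
[589.   59.4  10.3  33.8  81.8  29.8  71. ]
[ 618.2  -92.4   74.    86.5   83.1   34.5 6748. ] [618.  -91.7  11.3  49.5  82.9  59.  833. ]
```

View pics/w5.png

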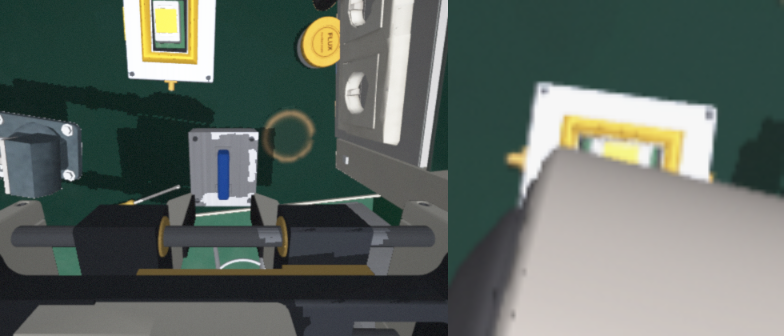

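Emit:
arm_command(
  xyz=[
    [0.3,0.5,-25],
    [0,0,-25],
    [0,0,-15],
    [0,0,-8],
    [0,0,-4],
    [0,0,0],
  ],
  spin=[0,0,0,0,0,0],
)

```text
time: 15.75
tool_pos: [0.6184, -0.0908, 0.2229]
tool_rot: [3.141, -0.0, 1.453]
contact_force: [0.8, -0.6, -0.3]
opening: 0.0413
grip_force: 0.0
```

Emit:
arm_command(
  xyz=[
    [0,0,0],
    [0,0,0],
    [0,0,0],
    [0,0,0],
    [0,0,0],
    [0,0,0],
    [0,0,0],
    [0,0,0],
  ],
  spin=[0,0,0,0,0,0,0,0],
  jaw=-1,
  squeeze=40,
)

```text
time: 16.55
tool_pos: [0.6184, -0.0915, 0.223]
tool_rot: [3.141, 0.0, 1.452]
contact_force: [-0.8, -0.2, 3.5]
opening: 0.0115
grip_force: 40.0
```

Emit:
arm_command(
  xyz=[
    [0,0,8],
    [0,0,32],
    [0,0,35],
    [0,0,35],
    [-20,36.4,0],
    [-20,36.4,0],
    [-20,36.4,0],
    [0,36.4,0],
    [0,36.4,0],
    [0,36.4,0],
    [0,36.4,0],
    [0,36.4,0],
    [30.5,36.4,0],
    [30.5,36.4,0],
    [0,0,-20],
    [0,0,-20],
    [0,0,0],
    [0,0,0],
  ],
  spin=[0,0,0,0,1.68,1.68,1.68,1.68,1.68,1.68,1.68,1.68,1.68,1.68,0,0,0,0],
)

```text
time: 18.35
tool_pos: [0.6193, 0.2725, 0.2927]
tool_rot: [-3.141, 0.0, 1.745]
contact_force: [1.0, -0.3, -1.2]
opening: 0.0113
grip_force: 40.0
```

```bash
python3 - <<'E'
from h import *
s=observe(); print(s['time'],s['tool_pos'],np.degrees(s['tool_rot']),s['opening'])
c=snap('wrist','w6'); t=snap('side','side6')
z=s['tool_pos'][2]
print(rect(c,(120,100,440,300),z-.223+.026,z-.223+.042),rect(c,(120,60,440,300),.004,.03))
cv2.imwrite('pics/w6.png',np.hstack([cv2.resize(c['img'],(448,336)),cv2.resize(t['img'][170:250,280:370],(336,299))[:,:] if 0 else cv2.resize(t['img'][150:260,270:380],(336,336))])[:,:,::-1])
E
```

```text
18.35 [0.61930333 0.27251005 0.29274221] [-1.79942923e+02  5.27807877e-03  9.99805097e+01] 0.011319053078734407
[ 615.7  291.8   45.7   74.3   10.   104.2 7257. ] [ 746.6  301.9   46.9  149.   -66.1   20.9 4058. ]
```

View pics/w6.png

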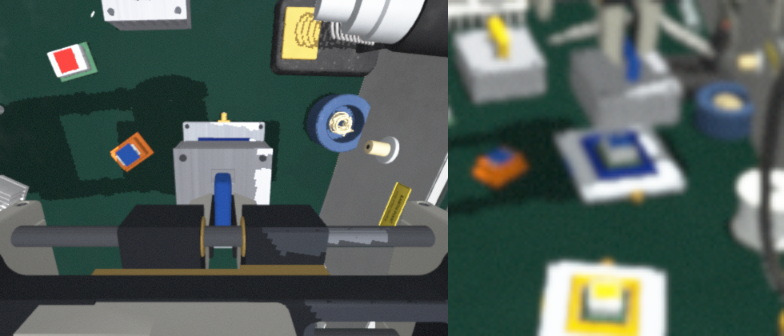

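Emit:
arm_command(
  xyz=[
    [0,0,-15],
    [0,0,-15],
    [0,0,-10],
    [0,0,-5],
    [0,0,-5],
    [0,0,-3],
    [0,0,-3],
    [0,0,0],
    [0,0,0],
  ],
  spin=[0,0,0,0,0,0,0,0,0],
)

```text
time: 19.35
tool_pos: [0.6194, 0.2726, 0.237]
tool_rot: [3.141, -0.0, 1.745]
contact_force: [-0.0, -0.7, -1.7]
opening: 0.0112
grip_force: 40.0
```

Emit:
arm_command(
  xyz=[
    [0,0,-1],
    [0,0,-0.5],
    [0,0,0],
    [0,0,0],
  ],
  spin=[0,0,0,0],
)

```text
time: 19.75
tool_pos: [0.6193, 0.2726, 0.2353]
tool_rot: [3.142, -0.0, 1.745]
contact_force: [0.6, 0.3, -1.6]
opening: 0.011
grip_force: 40.0
```

Emit:
arm_command(
  xyz=[
    [0,0,-0.5],
    [0,0,0],
  ],
  spin=[0,0],
)

```text
time: 19.95
tool_pos: [0.6194, 0.2726, 0.2351]
tool_rot: [3.141, -0.0, 1.745]
contact_force: [-0.4, -1.2, 0.6]
opening: 0.0115
grip_force: 40.0
```

Emit:
arm_command(
  xyz=[
    [0,0,0],
    [0,0,0],
    [0,0,0],
    [0,0,0],
    [0,0,10],
    [0,0,30],
    [0,0,30],
    [0,0,0],
    [-34,0,0],
    [-34,0,0],
    [-34,20,0],
    [0,38,0],
    [0,38,0],
    [0,38,0],
    [0,38,0],
    [0,0,0],
    [0,0,0],
  ],
  spin=[0,0,0,0,0,0,0,0,0.4,0.5,0.5,0,0,0,0,0,0],
  jaw=-0.1,
)

```text
time: 21.65
tool_pos: [0.5168, 0.4452, 0.3043]
tool_rot: [-3.141, 0.001, 1.771]
contact_force: [0.5, -0.2, 0.4]
opening: 0.0414
grip_force: 0.0
```

```bash
python3 - <<'E'
from h import *
s=observe(); print(s['time'],s['tool_pos'],np.degrees(s['tool_rot']),s['opening'])
c=snap('wrist','w7'); t=snap('top','top7')
print('covB',rect(t,(195,100,275,175),.036,.055),rect(t,(195,100,275,175),.056,.09,(100,130)))
print(rect(c,(190,100,370,260),.028,.042),rect(c,(190,100,370,260),.046,.07,(15,35)))
cv2.imwrite('pics/w7.png',np.hstack([cv2.resize(c['img'],(448,336)),cv2.resize(t['img'][90:190,185:285],(336,336))])[:,:,::-1])
E
```

```text
21.65 [0.51684757 0.44516946 0.30428439] [-1.79968610e+02  3.52931538e-02  1.01485670e+02] 0.04140258246207017
covB [ 620.3  271.4   76.2   86.4  -79.9   46.9 1333. ] [618.7 271.5  10.7  48.8 -78.5  71.2 131. ]
[ 517.2  445.6   74.1   87.1  -79.    34.5 6543. ] [516.6 446.4  11.   49.1 -78.7  59.1 806. ]
```

View pics/w7.png

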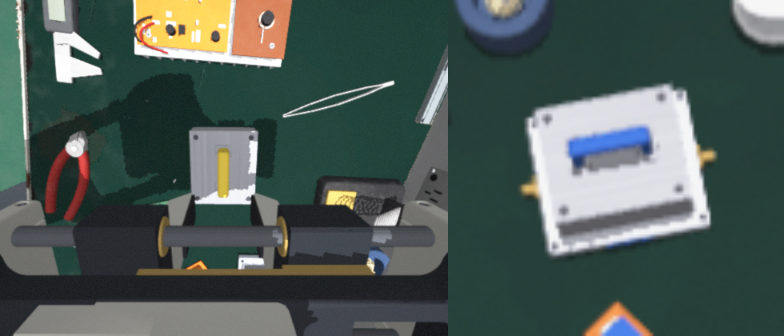

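```bash
python3 - <<'E'
from h import *
P=cloud(load('top0')); m=(P[...,2]>.09)&(P[...,0]>.38)&(P[...,0]<.68)&(P[...,1]>.35)&(P[...,1]<.55)
q=P[m]*1000; print(len(q)); print(q.min(0),q.max(0)) if len(q) else 0
E
```

```text
292
[633.7390472  377.44926574 170.5031572 ] [679.95729105 401.39493797 193.98608798]
```

Emit:
arm_command(
  xyz=[
    [0.2,0.5,-25],
    [0,0,-25],
    [0,0,-10],
  ],
  spin=[-0.4,0,0],
)

```text
time: 22.05
tool_pos: [0.5175, 0.4433, 0.2425]
tool_rot: [-3.138, 0.002, 1.761]
contact_force: [0.1, 0.1, 0.5]
opening: 0.0414
grip_force: 0.0
```

Clear of the iron.

Emit:
arm_command(
  xyz=[
    [0,0,-10],
    [0,0,-9],
    [0,0,-2],
    [0,0,0],
  ],
  spin=[0,0,0,0],
)

```text
time: 22.45
tool_pos: [0.5177, 0.4451, 0.2239]
tool_rot: [3.141, -0.0, 1.762]
contact_force: [0.0, 0.1, 0.8]
opening: 0.0408
grip_force: 0.0
```

Emit:
arm_command(
  xyz=[
    [0,0,0],
    [0,0,0],
    [0,0,0],
    [0,0,0],
    [0,0,0],
    [0,0,0],
    [0,0,0],
    [0,0,0],
  ],
  spin=[0,0,0,0,0,0,0,0],
  jaw=-1,
)

```text
time: 23.25
tool_pos: [0.5176, 0.4451, 0.224]
tool_rot: [3.141, -0.0, 1.763]
contact_force: [-0.6, 0.4, 2.3]
opening: 0.0111
grip_force: 40.0
```

Emit:
arm_command(
  xyz=[
    [0,0,8],
    [0,0,32],
    [0,0,35],
    [0,0,35],
    [0,-38.4,0],
    [0,-38.4,0],
    [0,-38.4,0],
    [0,-38.4,0],
    [0,-38.4,0],
    [0,-38.4,0],
    [16,-38.4,0],
    [16,-38.4,0],
    [16,-38.4,0],
    [16,-38.4,0],
    [0,0,-20],
    [0,0,-20],
    [0,0,0],
    [0,0,0],
  ],
  spin=[0,0,0,0,-2.12,-2.12,-2.12,-2.12,-2.12,-2.12,-2.12,-2.12,-2.12,-2.12,0,0,0,0],
)

```text
time: 25.05
tool_pos: [0.5816, 0.0612, 0.294]
tool_rot: [-3.141, 0.0, 1.393]
contact_force: [-0.2, 0.5, -1.1]
opening: 0.0114
grip_force: 40.0
```

```bash
python3 - <<'E'
from h import *
s=observe(); print(s['time'],s['tool_pos'],np.degrees(s['tool_rot']),s['opening'])
c=snap('wrist','w8'); t=snap('side','side8')
cv2.imwrite('pics/w8.png',np.hstack([cv2.resize(c['img'],(448,336)),cv2.resize(t['img'][170:290,260:380],(336,336))])[:,:,::-1])
E
```

```text
25.05 [0.5815618  0.06119046 0.29400342] [-1.79968344e+02  6.05260227e-03  7.97926696e+01] 0.011375553383633549
```

View pics/w8.png

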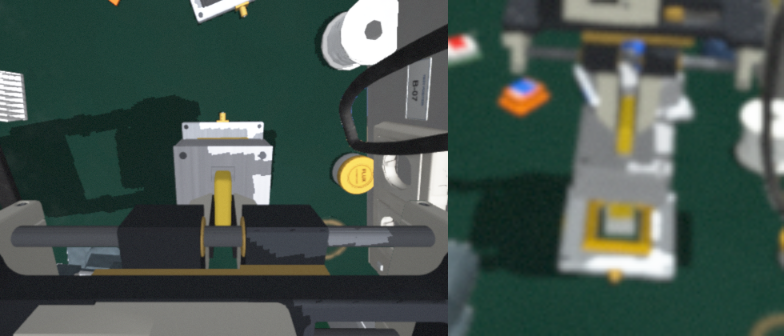

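Cover centred over the yellow fixture with the same view as the blue one. Lowering it.

Emit:
arm_command(
  xyz=[
    [0,0,-15],
    [0,0,-15],
    [0,0,-10],
    [0,0,-5],
    [0,0,-5],
    [0,0,-3],
    [0,0,-3],
    [0,0,0],
    [0,0,0],
  ],
  spin=[0,0,0,0,0,0,0,0,0],
)

```text
time: 26.05
tool_pos: [0.5817, 0.0611, 0.238]
tool_rot: [3.141, -0.0, 1.392]
contact_force: [0.3, -0.4, -1.4]
opening: 0.0113
grip_force: 40.0
```

Emit:
arm_command(
  xyz=[
    [0,0,-1],
    [0,0,-0.8],
    [0,0,0],
    [0,0,0],
  ],
  spin=[0,0,0,0],
)

```text
time: 26.45
tool_pos: [0.5816, 0.061, 0.236]
tool_rot: [3.141, 0.0, 1.392]
contact_force: [-0.1, -0.4, -1.7]
opening: 0.0116
grip_force: 40.0
```

Emit:
arm_command(
  xyz=[
    [0,0,-0.4],
    [0,0,0],
    [0,0,0],
  ],
  spin=[0,0,0],
)

```text
time: 26.75
tool_pos: [0.5815, 0.0611, 0.236]
tool_rot: [3.141, -0.0, 1.393]
contact_force: [-1.9, -0.2, 4.6]
opening: 0.0112
grip_force: 40.0
```

Emit:
arm_command(
  xyz=[
    [0,0,0],
    [0,0,0],
    [0,0,0],
    [0,0,0],
    [0,0,10],
    [0,0,30],
    [0,0,40],
    [0,0,40],
    [-25,-35,20],
    [-25,-35,0],
    [-25,-35,0],
    [-25,-35,0],
    [-25,-35,0],
    [-20,-35,0],
    [0,-35,0],
    [0,-35,0],
    [0,0,0],
    [0,0,0],
  ],
  spin=[0,0,0,0,0,0,0,0,0,0,0,0,0,0,0,0,0,0],
  jaw=-0.1,
)

```text
time: 28.55
tool_pos: [0.4363, -0.2193, 0.3759]
tool_rot: [3.141, -0.0, 1.391]
contact_force: [-0.3, 0.3, 0.7]
opening: 0.0415
grip_force: 0.0
```

```bash
python3 - <<'E'
from h import *
s=observe(); print(s['time'],s['tool_pos'],s['opening'])
t=snap('top','top9')
print('covB',rect(t,(195,100,275,175),.036,.055),rect(t,(195,100,275,175),.056,.09,(100,130)))
print('covY',rect(t,(295,115,380,195),.036,.055),rect(t,(295,115,380,195),.056,.09,(15,35)))
print('red',rect(t,(180,207,212,240),.007,.03),'att',rect(t,(212,255,235,292),.005,.03))
P=cloud(t)
for n,(cx,cy,a) in {'B':(619.5,272,100),'Y':(581.5,61,80)}.items():  # lid plane tilt
    a=np.radians(a); d=P[...,:2]*1000-[cx,cy]; l=d@[np.cos(a),np.sin(a)]; w=d@[-np.sin(a),np.cos(a)]
    m=(abs(l)<38)&(abs(w)<33)&(abs(w)>12)&(P[...,2]>.04)&(P[...,2]<.055)
    print(n,np.linalg.lstsq(np.c_[l[m],w[m],np.ones(m.sum())],P[m][:,2]*1000,rcond=None)[0].round(4))
cv2.imwrite('pics/t9.png',cv2.resize(t['img'][90:300,110:450],None,fx=2.3,fy=2.3)[:,:,::-1])
E
```

```text
28.55 [ 0.43631068 -0.21928275  0.37590812] 0.04147550835641283
covB [ 620.6  271.2   76.3   85.8  -80.1   47.  1326. ] [619.5 271.6  11.   48.8 -78.4  71.5 130. ]
covY [ 582.9   61.3   77.3   86.1   79.5   47.1 1355. ] [577.1  63.9   9.3  46.9  70.3  69.6  42. ]
red [444.3 356.7  28.2  40.1  22.5  17.2 221. ] att [338.8 296.6  16.5  53.3  -5.6  15.5 186. ]
B [-1.20000e-03 -2.00000e-03  4.70635e+01]
Y [-2.00000e-03  1.10000e-03  4.70073e+01]
```

View pics/t9.png

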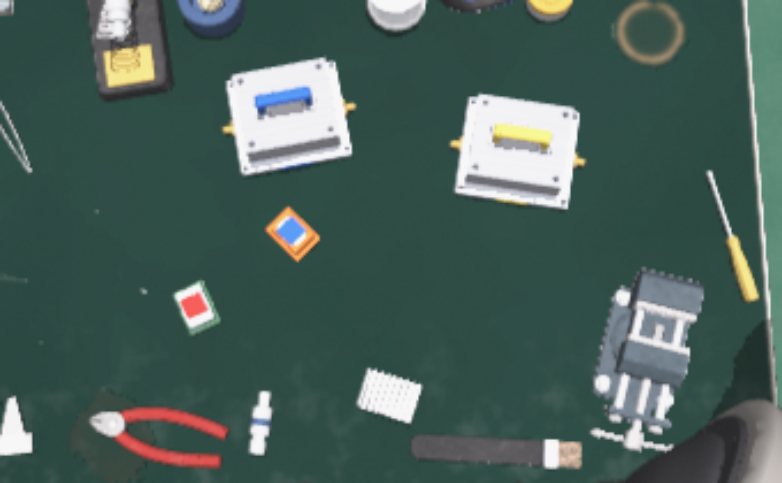

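Both covers lie level, 47 mm by a depth reading that runs 1 mm high, so 12 mm above where they stood on the bench. The bystanders haven't moved.

```bash
python3 -c "
from cell import *
print(hand_in())"
```

```text
the job is handed in; nothing more can be done
None
```

The job is handed in at about 28.6 s: the blue and yellow modules are in their own fixtures, both covers measured level and down on the base plates, the gripper is clear, and the reject, heatsink and attenuator were left where they lay.

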